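Fit the corner brush to the power scrubber and hold it home

ROBOT

A 6-joint arm with a two-finger parallel gripper is mounted at the origin on the work surface. World frame = base frame: x ahead of the robot, y to its left, z up, the work surface at z = 0. Lengths are in m, angles in rad, forces in N, time in s.
With the tool pointing down it reaches from about 0.4 to 0.825 m from the base axis. Payload 7 kg.
Tool frame: the origin (TCP) lies at the very end of the fingers, on their centre line; the grasp point (between the pads) lies arm.hold_point_z behind it (arm.hold_point_z is the distance from the TCP to the grasp point, in m); z points along the fingers, y is the line along which they close (so a half turn about z gives the same grasp; the last joint's range is limited). The gripper opens to 88 mm and grips with 3 to 60 N. Pads are 19 mm wide; open, the fingers measure 130 mm over their backs; the gripper's body (78 mm by 193 mm) begins 47 mm behind the grasp point.
Start: joints at [1.419, 0.359, 0.012, 0, -1.224, -0.288], TCP at [0.287, 0.611, 0.227] pointing down, gripper open.
Joint ranges: [-3.07, 3.07], [-1.43, 2.12], [-1.02, 1.25], [-3.03, 1.67], [-3.05, -0], [-3.03, 3.03]. Speed limits (rad/s): [2.39, 2.39, 3.01, 3.14, 3.14, 3.14].

INTERFACE

Orientations are given as [roll, pitch, yaw] about the fixed x, y, z axes, in that order (R = Rz(yaw) Ry(pitch) Rx(roll)).
In Python, from station import arm gives the robot as it stands.
- The arm moves only by the tool nudge_tcp, called after "Request:" as name(argument=value, ...) on one line, values as JSON. Schema: {"type":"object","properties":{"increments":{"type":"array","items":{"type":"array","items":{"type":"array","items":{"type":"number"},"minItems":5,"maxItems":5},"minItems":1,"maxItems":20},"minItems":1,"maxItems":1},"squeeze":{"type":"number"},"only":{"type":"string"},"quiet":{"type":"boolean"},"lines":{"type":"string"}},"required":["increments"],"additionalProperties":false}. increments is a list that holds a single list of rows (three levels of brackets), with 1 to 20 rows, each of 5 numbers: the finger opening in m, then dx, dy, dz in m, then a turn about the tool's z in rad; each row is the pose to reach, as a shift and turn from the pose commanded when the call began, along the tool's axes at that moment; what a row does not reach only later rows make up. A row lasts 1/12 s, in which the tool goes at most 0.0417 m and 0.125 rad, less where a joint would pass 70% of its speed; a pose out of reach is approached as far as the arm can. The fingers move at their own pace and stop on an object; squeeze is the grip in N (left out, the last holds). Time passes only in rows, so rows that do not move let the fingers close. The tool returns the time, the measured TCP pose, the force, the opening and the grip force at its end. only (a regular expression) keeps the lines of the reply that match it, lines (a string "A,B") keeps lines A to B, and quiet returns only ok. Input that does not fit is refused with a message, and nothing moves.
- arm.get_state(): the state, without advancing time (a new reading comes with each control period).
- arm.grab_frame(name): name is "scene" or "top" or "wrist"; returns the picture (400x640x3 uint8, red, green, blue); there is no depth.
- arm.camera_params(name): a dict with "fx", "fy", "cx", "cy" (pixels), "T" (4x4, takes a point from camera to world coordinates); the wrist camera has in their place "hand_eye" (4x4, takes a point from camera to tool coordinates, whose origin is the TCP and whose axes are the flange's). Camera axes: x right, y down, z forward; pixel columns grow to the right and rows downward; lengths in m; the calibration is good to about 2 mm. The wrist camera is an equidistant fisheye: a pixel r from the principal point sees the ray r / f radians off the axis. A picture is of the moment at which its call begins: read the wrist's pose just before it. camera_params takes no time and is no camera call.
- arm.job_done(): hands the job in; it is judged then, once.
The state is a dict: "t": time; "q": joint angles; "qd": joint speeds; "joint_efforts": joint torques, N m; "eef_pos": TCP position; "ee_rot": TCP orientation; "force": force on the tool from outside, world axes, zero at the start; "moment": the same for the moment, N m; "width": finger opening in m; "gripper_force": force on a finger pad.
Only numpy, scipy, OpenCV 4.12 (cv2) and the standard library are available. Lean on these libraries where they do the work, as an engineer would, in place of code of your own. Each camera call takes 0.05 s, during which the arm holds its last target. There are 200 camera calls.

TASK

Take the pointed, cone-shaped brush head out of the storage block and fit it to the power scrubber standing in its dock: turn the head until its cross-shaped stem meshes with the cross-shaped socket, and slide it down fully home, hub flush on the drive. The spring in the socket pushes the head back out until someone closes the lock, so finish while still holding the head pressed fully home and do not let go. Leave the other two heads and everything else standing where they are.

Things in the scene. Friction and masses are not known exactly. Their poses are not given: they have to be found in the camera images.
- cone_head: The head to fit: grey hub 42 x 42 mm, 34 mm tall, with a cream bristle cone on top (38 mm wide at its foot, 30 mm tall; the only pointed one). Origin: centre of the hub's underside; z up, x and y square to the hub's flats (hub z 0 to 34 mm). Grip two facing flats from above. 80 to 150 g. Starts upright in a rack hole, any yaw, stem down, hub resting on the rack's top.
- stem_tip (a point): Lower tip of the cone head's steel stem, 34 mm below the hub's underside, axes as the head. Stem from the hub down: 22 mm of cross (two bars, each 28 mm across and 7 mm thick, arms pointing at the middles of the hub's sides), then a round pilot 12 mm thick, its last 8 mm tapering to 4 mm.
- unit: The power scrubber, fixed: white round body, 72 mm wide at its upper collar, standing in a grey dock 120 x 115 x 22 mm. Origin under the dock's centre, on the table; the socket faces up on its axis, 136 mm above. The collar's rim is 2 mm below the spindle's face.
- spindle: Square aluminium drive block, 38 x 38 mm, in the collar. Origin: centre of its top face; z up. Cross-shaped socket, 40 mm deep: slots 31 mm across, 9.5 mm wide, along x and y (to the middles of the block's sides). Any quarter turn fits, 5 degrees play; turned wrongly, the hub stops 22 mm above the face. Any yaw; stiff (0.5 N m). Home: the hub rests on it, head's origin on this origin.
- plunger (a joint): Spring plunger (black, 11 mm wide) in the middle of the socket: 0 = up, its top 22 mm below the mouth; grows as it is pushed down (m). The stem's tip meets it with the hub 12 mm above home; it reads 0.012 at home. It pushes with 4 N at first, 9 N at home, more than the head's weight: if released, the head rises again by about 10 mm.
- rack: Storage block of pale wood, fixed, 100 x 330 x 45 mm, with three round holes 33 mm wide and 40 mm deep in a row along its y axis, 105 mm apart, the middle one in its centre. Origin: centre of its underside, on the table. Each hole holds a brush head; which one is in which hole changes.
- disc_head: Brush head with the same hub and stem, but a flat black rubber disc on top, 60 mm wide, 12 mm thick. Origin as for the cone head. Stays in the rack.
- cup_head: Brush head with the same hub and stem, but a hollow cup-shaped ring of bristle on top, 40 to 50 mm wide, 22 mm tall. Origin as for the cone head. Stays in the rack.
- spray_a: Amber spray bottle with black trigger head, 74 mm wide, 205 mm tall, at the robot's right. Origin under its centre. Bystander.
- spray_b: A second amber spray bottle like it, beside it. Origin under its centre. Bystander.
- jar: Glass jar with a wooden lid, 84 mm wide, 120 mm tall, far left. Origin under its centre. Bystander.
- palm_brush: Wooden palm brush, 58 mm wide, 66 mm tall, bristles down, beyond the scrubber and the rack. Origin under its centre. Bystander.
- tin: Open steel tin, 72 mm wide, 42 mm tall, close to the robot between scrubber and rack. Origin under its centre. Bystander.
- dish_brush: Long-handled dish brush lying on the table to the robot's left, beyond the end of the rack. Origin under its middle. Bystander.

How it is judged:
On the way:
1. the cone-shaped head has been lifted out of the rack (z of cone_head in the frame of rack above 0.082 m), for 0.1 s.
At the end, for the whole second after the job is handed in: Robot still holding the cone head pressed home: hub within 2.5 mm of the spindle's face and 3 mm of its centre, upright within 0.08 rad, cross meshed within 0.12 rad (any quarter turn), plunger in by over 9 mm, fingers on the head with over 3 N, head still (horizontal distance between cone_head and spindle below 0.003 m and z of cone_head in the frame of spindle below 0.0025 m and angle between cone_head's own z axis and vertical below 0.08 rad and (angle between the x axis of cone_head and the x axis of spindle, either way round below 0.12 rad or angle between the x axis of cone_head and the y axis of spindle, either way round below 0.12 rad) and value of joint plunger above 0.009 m and contact force between the fingers and cone_head above 3 N and linear speed of cone_head below 0.02 m/s); the arm keeps its last pose, push and grip.
It fails at once if another brush head is pulled up or shifted by more than 15 mm (distance of any of disc_head, cup_head from where it was at the start of the episode above 0.015 m).
It fails at once if a bystander is moved by more than 30 mm (distance of any of spray_a, spray_b, jar, palm_brush, tin, dish_brush from where it was at the start of the episode above 0.03 m).
It also fails if it takes over 37 s, if anything falls off the work surface, if the arm or the gripper's body presses on something with over 40 N, if the wrist force passes 120 N, or if a joint passes its speed limit or range.

## Working session

There is one attempt and no reset: what is moved stays moved. The work goes in short steps, Python scripts to look and compute and a tool call to move; the robot and the scene stay as the last step left them, time stands still between calls to the robot, and variables do not carry over. Pictures are saved under pics/ and viewed, at most 10 in all, crops included, and the job is handed in when it is done.

```bash
ls; mkdir -p pics
```

Run:
```python
from station import arm
import cv2,numpy as np
s=arm.get_state();print(s['t'],s['eef_pos'],s['ee_rot'],s['width'],arm.hold_point_z)
for n in("scene","top","wrist"):
    f=arm.grab_frame(n);cv2.imwrite(f'pics/{n}0.png',f[:,:,::-1])
    p=arm.camera_params(n);print(n,{k:(np.round(v,4).tolist()) for k,v in p.items()})
```

```text
pics
station.py
0.0 [0.28718728 0.61030406 0.22560829] [ 3.13992219e+00 -1.16542548e-04 -4.39906452e-01] 0.088118400723605 0.0188
scene {'fx': 420.9052, 'fy': 420.9052, 'cx': 319.5339, 'cy': 201.9286, 'T': [[-0.7099, 0.4712, -0.5235, 1.2455], [0.7042, 0.4636, -0.5377, 0.6604], [-0.0106, -0.7504, -0.661, 0.9303], [0.0, 0.0, 0.0, 1.0]]}
top {'fx': 502.9623, 'fy': 502.9623, 'cx': 314.8181, 'cy': 191.729, 'T': [[0.0173, -0.9963, 0.0838, 0.4459], [-0.9998, -0.0172, 0.002, -0.0089], [-0.0006, -0.0838, -0.9965, 1.8391], [0.0, 0.0, 0.0, 1.0]]}
wrist {'fx': 309.7069, 'fy': 309.7069, 'cx': 311.0677, 'cy': 197.7608, 'hand_eye': [[0.0001, -0.9639, -0.2664, 0.0732], [1.0, 0.0, 0.0002, 0.0008], [-0.0002, -0.2664, 0.9639, -0.1596], [0.0, 0.0, 0.0, 1.0]]}
```

View pics/top0.png

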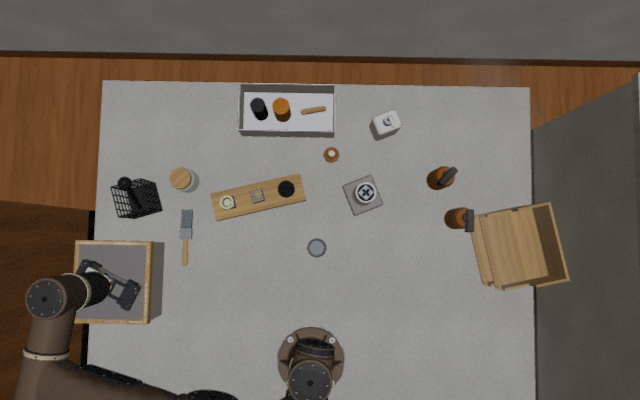

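View pics/scene0.png

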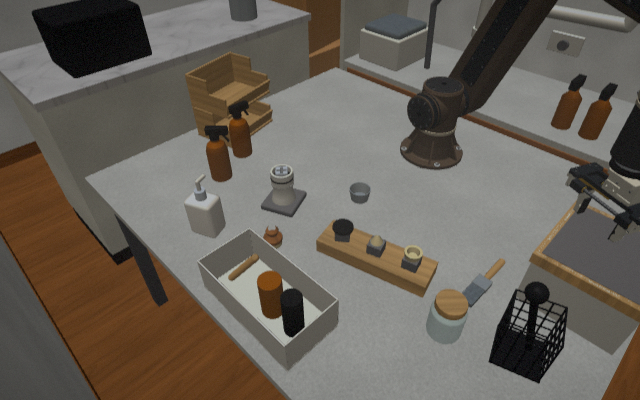

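The top view shows the rack with the cup head at (227,202), the cone in the middle at (257,196), the disc at (286,189), and the spindle socket at (365,192). The scene view shows the cone at about (376,240).

Create h.py:
```python
import numpy as np,cv2
from station import arm
from scipy.spatial.transform import Rotation as R
def Tt(s):
    T=np.eye(4);T[:3,:3]=R.from_euler('xyz',s['ee_rot']).as_matrix();T[:3,3]=s['eef_pos'];return T
def ray(n,uv,s=None):
    p=arm.camera_params(n);x=(uv[0]-p['cx'])/p['fx'];y=(uv[1]-p['cy'])/p['fy']
    if n=='wrist':
        r=np.hypot(x,y)+1e-12;d=np.array([x/r*np.sin(r),y/r*np.sin(r),np.cos(r)]);T=Tt(s)@p['hand_eye']
    else: d=np.array([x,y,1.]);T=np.array(p['T'])
    return T[:3,3],T[:3,:3]@d
def onz(n,uv,z,s=None):
    o,d=ray(n,uv,s);return o+d*(z-o[2])/d[2]
def shift(s,target,yaw=None):
    T=Tt(s);return T[:3,:3].T@(np.array(target)-T[:3,3])
def shot(name,f='wrist'):
    s=arm.get_state();im=arm.grab_frame(f)[:,:,::-1].copy();cv2.imwrite(f'pics/{name}.png',im);np.save(f'pics/{name}.npy',np.r_[s['eef_pos'],s['ee_rot']]);return s,im
```

Run:
```python
from h import *
for nm,uv,z in(("cup",(227,202),.09),("cone",(257,196),.09),("disc",(286,189),.091),("spindle",(365,192),.136),("tin",(316,247),.04)):print(nm,onz('top',uv,z))
print('cone scene',onz('scene',(376,240),.095),'sp',onz('scene',(282,171),.136))
s=arm.get_state();c=onz('top',(257,196),.09);print(shift(s,[c[0]-.03,c[1],.25]))
```

```text
cup [0.55179906 0.29999242 0.09      ]
cone [0.5745626  0.19604147 0.09      ]
disc [0.60072544 0.0953973  0.091     ]
spindle [ 0.59114444 -0.17589779  0.136     ]
tin [ 0.40002362 -0.01283153  0.04      ]
cone scene [0.58644257 0.20141738 0.095     ] sp [ 0.59564327 -0.17289051  0.136     ]
[ 0.40926533  0.2653971  -0.02376823]
```

Run:
```python
import cv2
a=cv2.imread('pics/top0.png');b=cv2.imread('pics/scene0.png')
x=cv2.resize(a[165:225,205:395],None,fx=4,fy=4,interpolation=2);y=cv2.resize(b[150:280,250:440],None,fx=2.5,fy=2.5,interpolation=2)
import numpy as np
c=np.zeros((570,800,3),np.uint8);c[:240,:760]=x;c[240:565,:475]=y;cv2.imwrite('pics/c0.png',c)
```

```text
(no output)
```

View pics/c0.png

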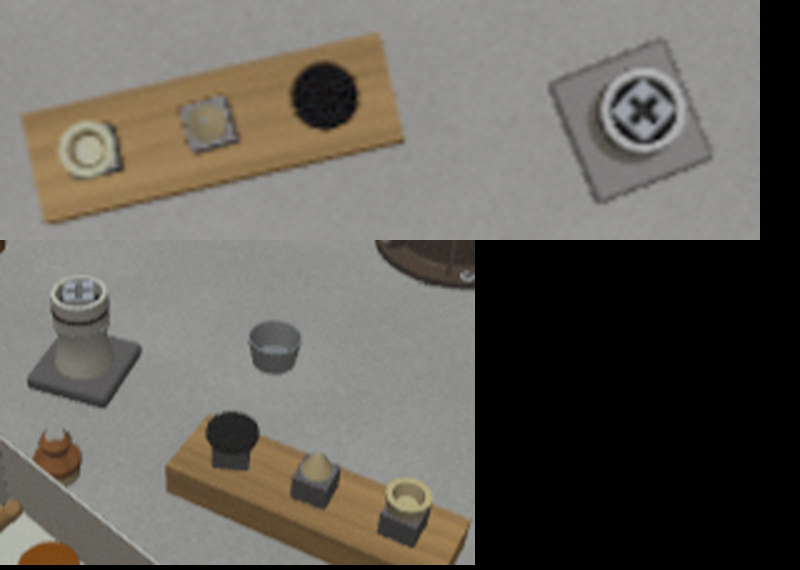

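The crop confirms it: cone in the middle hole with its hub roughly square to the rack, socket cross to the right. Next I move above the cone, with the fingers closing across the rack.

Request:
nudge_tcp(increments=[[[0.088,0.22,0.125,0,0.45],[0.088,0.438,0.249,0,0.9],[0.088,0.438,0.249,0,0.9],[0.088,0.438,0.249,0,0.9],[0.088,0.438,0.249,0,0.9],[0.088,0.438,0.249,0,0.9],[0.088,0.438,0.249,0,0.9],[0.088,0.438,0.249,0,0.9],[0.088,0.438,0.249,0,0.9],[0.088,0.438,0.249,0,0.9],[0.088,0.438,0.249,0,0.9],[0.088,0.438,0.249,0,0.9],[0.088,0.438,0.249,0,0.9],[0.088,0.438,0.249,0,0.9],[0.088,0.438,0.249,0,0.9],[0.088,0.438,0.249,0,0.9],[0.088,0.438,0.249,0,0.9]]])

```text
t: 1.57
eef_pos: [0.5771, 0.2001, 0.2266]
ee_rot: [3.142, 0.0, -1.338]
force: [-0.2, 0.4, 0.0]
width: 0.0879
gripper_force: 0.0
```

Run:
```python
from h import *
s,im=shot('w1');print(s['q'],s['qd'],s['eef_pos'])
```

```text
[ 6.53180788e-01  2.54040918e-01 -1.36370172e-01 -1.52501121e-04
 -1.18032906e+00 -4.20404773e-01] [ 0.00459866 -0.00118131  0.00207521  0.00147589  0.00048333  0.00194807] [0.57707202 0.20014855 0.22659186]
```

View pics/w1.png

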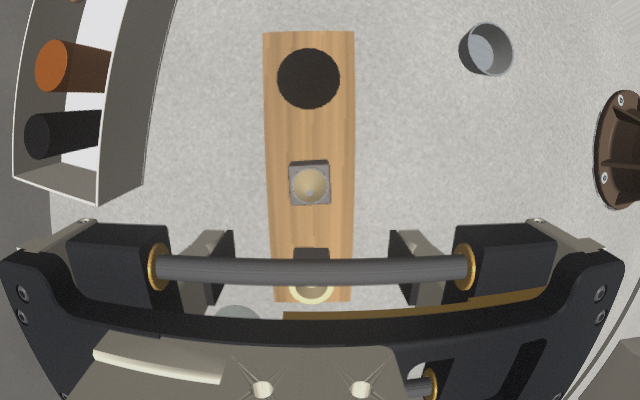

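The wrist view shows the cone head at about (310,183) between the rack's edges, disc at (308,78). I'll segment the hub's grey.

Run:
```python
from h import *
im=cv2.imread('pics/w1.png');c=im[150:216,278:342]
hsv=cv2.cvtColor(c,cv2.COLOR_BGR2HSV)
print(hsv[33,::3].tolist());print(hsv[::3,15].tolist())
m=((hsv[...,1]<70)*255).astype(np.uint8)
x=cv2.resize(c,None,fx=6,fy=6,interpolation=cv2.INTER_CUBIC);y=cv2.cvtColor(cv2.resize(m,None,fx=6,fy=6,interpolation=0),8)
cv2.imwrite('pics/c1.png',np.hstack([x,y]))
```

```text
[[17, 104, 182], [16, 101, 180], [17, 101, 184], [16, 104, 170], [18, 10, 134], [20, 67, 175], [20, 77, 182], [20, 74, 186], [20, 74, 190], [20, 75, 196], [20, 72, 195], [20, 75, 191], [19, 75, 184], [20, 72, 173], [20, 76, 168], [20, 72, 159], [21, 44, 150], [10, 19, 123], [17, 107, 196], [17, 104, 199], [17, 102, 200], [16, 105, 190]]
[[16, 105, 178], [16, 103, 180], [17, 103, 178], [16, 102, 178], [18, 46, 84], [12, 31, 83], [8, 14, 147], [8, 14, 144], [11, 14, 145], [150, 3, 153], [21, 22, 161], [20, 67, 175], [20, 73, 178], [20, 53, 173], [96, 8, 161], [5, 11, 143], [4, 13, 138], [7, 17, 138], [12, 19, 135], [16, 103, 174], [16, 101, 176], [16, 103, 175]]
```

View pics/c1.png

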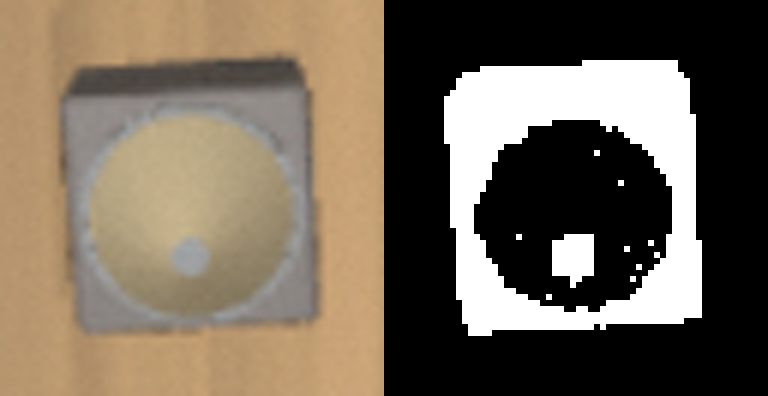

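The crop shows the hub's top face with corners near (64,95), (310,88), (318,318), (80,330) at 6x. I'll fit these by mask.

Add to h.py:
```python
def rect_at(im,s,box,z,mask):
    u0,v0,u1,v1=box;m=mask(cv2.cvtColor(im[v0:v1,u0:u1],cv2.COLOR_BGR2HSV)).astype(np.uint8)*255
    m=cv2.morphologyEx(m,cv2.MORPH_OPEN,np.ones((2,2),np.uint8))
    cs=max(cv2.findContours(m,0,1)[0],key=cv2.contourArea);p=cv2.convexHull(cs)[:,0]
    w=np.array([onz('wrist',(a+u0,b+v0),z,s)[:2] for a,b in p])
    return cv2.minAreaRect((w*1000).astype(np.float32))
```

Run:
```python
from h import *
im=cv2.imread('pics/w1.png');v=np.load('pics/w1.npy');s=dict(eef_pos=v[:3],ee_rot=v[3:])
r=rect_at(im,s,(278,150,342,216),.079,lambda h:(h[...,1]<60)&(h[...,2]>105));print(r)
c=np.array([(64,95),(310,88),(318,318),(80,330)])/6+[278,150]
w=np.array([onz('wrist',q,.079,s) for q in c]);print(w.round(4),w.mean(0),[np.linalg.norm(w[i]-w[i-1]) for i in range(4)])
print([np.degrees(np.arctan2(*(w[i]-w[i-1])[1::-1])) for i in range(4)])
print('apex',onz('wrist',(278+190/6,150+257/6),.109,s))
t=w.mean(0);print(shift(s,[t[0],t[1],.079-.034]),s)
```

```text
((578.7606201171875, 199.5267333984375), (41.452613830566406, 41.24549865722656), 16.525890350341797)
[[0.6047 0.1844 0.079 ]
 [0.5648 0.1738 0.079 ]
 [0.5537 0.2124 0.079 ]
 [0.5932 0.224  0.079 ]] [0.57908989 0.19864085 0.079     ] [np.float64(0.041167224978184494), np.float64(0.04123045782812443), np.float64(0.04016833856873225), np.float64(0.04117250549740239)]
[np.float64(-73.79622474991682), np.float64(-165.02146154869806), np.float64(106.13432057489815), np.float64(16.367001932152228)]
apex [0.57929835 0.19926915 0.109     ]
[ 0.00195996 -0.0016169   0.18159156] {'eef_pos': array([0.57707202, 0.20014855, 0.22659186]), 'ee_rot': array([ 3.14158638e+00,  1.51670621e-04, -1.33807835e+00])}
```

Request:
nudge_tcp(increments=[[[0.088,0.0016,-0.0019,0.04,-0.05],[0.088,0.0016,-0.0019,0.08,-0.05],[0.088,0.0016,-0.0019,0.12,-0.05],[0.088,0.0016,-0.0019,0.15,-0.05],[0.088,0.0016,-0.0019,0.17,-0.05],[0.088,0.0016,-0.0019,0.176,-0.05],[0.088,0.0016,-0.0019,0.176,-0.05]]])

```text
t: 2.2
eef_pos: [0.5787, 0.1981, 0.0491]
ee_rot: [3.139, -0.001, -1.288]
force: [-0.4, 0.2, 0.8]
width: 0.0872
gripper_force: 0.0
```

Request:
nudge_tcp(increments=[[[0.03,0,0,0,0],[0.03,0,0,0,0],[0.03,0,0,0,0],[0.03,0,0,0,0],[0.03,0,0,0,0],[0.03,0,0,0,0]]], squeeze=40)

```text
t: 2.7
eef_pos: [0.5802, 0.1979, 0.0513]
ee_rot: [-3.141, 0.0, -1.29]
force: [0.0, -0.5, 0.5]
width: 0.0528
gripper_force: 0.0
```

Request:
nudge_tcp(increments=[[[0.03,0,0,0,0],[0.03,0,0,0,0],[0.03,0,0,0,0],[0.03,0,0,0,0],[0.03,0,0,0,0],[0.03,0,0,0,0]]], squeeze=40)

```text
t: 3.2
eef_pos: [0.5799, 0.1978, 0.0508]
ee_rot: [-3.142, -0.0, -1.29]
force: [-1.1, -2.0, 3.6]
width: 0.0421
gripper_force: 39.9
```

Request:
nudge_tcp(increments=[[[0.03,0,0,-0.02,0],[0.03,0,0,-0.05,0],[0.03,0,0,-0.09,0],[0.03,0,0,-0.13,0],[0.03,0,0,-0.17,0],[0.03,0.04,0.013,-0.17,0],[0.03,0.08,0.025,-0.17,0],[0.03,0.12,0.038,-0.17,0],[0.03,0.16,0.051,-0.17,0],[0.03,0.2,0.063,-0.17,0],[0.03,0.24,0.076,-0.17,0],[0.03,0.28,0.089,-0.17,0],[0.03,0.287,0.091,-0.17,0],[0.03,0.287,0.091,-0.17,0],[0.03,0.287,0.091,-0.17,0]]])

```text
t: 4.45
eef_pos: [0.5717, -0.1039, 0.2199]
ee_rot: [3.141, 0.0, -1.292]
force: [-0.3, 0.8, -1.2]
width: 0.0417
gripper_force: 39.9
```

Run:
```python
from h import *
s,im=shot('w2');print(s['q'])
```

```text
[ 1.56271334e-01  2.10357889e-01 -2.09810621e-01 -4.31708338e-04
 -1.15141936e+00  1.22634582e-01]
```

View pics/w2.png

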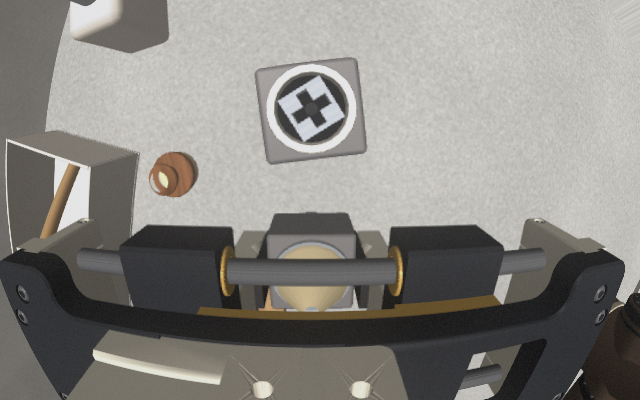

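Head held, and the spindle's square with its cross is at about (311,108). I'll measure its square and the head in hand.

Create sp.py:
```python
from h import *
import sys
def spindle(name,c,rad=36):
    im=cv2.imread(f'pics/{name}.png');v=np.load(f'pics/{name}.npy');s=dict(eef_pos=v[:3],ee_rot=v[3:])
    m=np.zeros(im.shape[:2],np.uint8);cv2.circle(m,c,rad,255,-1)
    g=cv2.cvtColor(im,6);bl=((g>130)*255).astype(np.uint8)&m
    cs=cv2.findContours(bl,0,1)[0];cs=[k for k in cs if cv2.contourArea(k)>60]
    for k in cs: print('area',cv2.contourArea(k),k[:,0].mean(0))
    p=np.vstack(cs)[:,0];w=np.array([onz('wrist',q,.136,s)[:2] for q in p])*1000
    r=cv2.minAreaRect(w.astype(np.float32));print('square',r)
    # dark cross: inside the square
    hull=np.zeros_like(m);cv2.fillConvexPoly(hull,cv2.convexHull(p.astype(np.int32)),255)
    cr=((g<110)*255).astype(np.uint8)&cv2.erode(hull,np.ones((3,3)))
    k=max(cv2.findContours(cr,0,1)[0],key=cv2.contourArea);q=cv2.convexHull(k)[:,0]
    w2=np.array([onz('wrist',x,.136,s)[:2] for x in q])*1000;M=cv2.moments(k)
    print('cross c',onz('wrist',(M['m10']/M['m00'],M['m01']/M['m00']),.136,s)[:2],'rect',cv2.minAreaRect(w2.astype(np.float32)))
    # collar outer circle at .134
    wh=((g>190)*255).astype(np.uint8);box=np.zeros_like(wh);cv2.circle(box,c,52,255,-1)
    k=max(cv2.findContours(wh&box,0,1)[0],key=cv2.contourArea);wc=np.array([onz('wrist',x,.134,s)[:2] for x in cv2.convexHull(k)[:,0]])*1000
    print('collar',cv2.minEnclosingCircle(wc.astype(np.float32)))
    print('tcp',v)
if __name__=='__main__': spindle(sys.argv[1],(int(sys.argv[2]),int(sys.argv[3])),int(sys.argv[4]))
```

```bash
python3 sp.py w2 311 108 35
python3 -c "
import cv2,numpy as np
a=cv2.imread('pics/w2.png');cv2.imwrite('pics/c2.png',np.hstack([cv2.resize(a[55:165,255:365],(400,400),interpolation=2),cv2.resize(a[205:315,255:365],(400,400),interpolation=2)]))"
```

```text
area 2323.5 [311.16766467 108.22754491]
square ((593.7813720703125, -178.76165771484375), (38.88233947753906, 38.716949462890625), 48.21628952026367)
cross c [ 0.5937452  -0.17888935] rect ((594.096435546875, -178.87945556640625), (26.311004638671875, 25.954814910888672), 3.970186233520508)
collar ((593.9024658203125, -179.06507873535156), 35.68690490722656)
tcp [ 5.71706478e-01 -1.03939330e-01  2.19912951e-01  3.14085524e+00
  4.88029260e-04 -1.29206653e+00]
```

View pics/c2.png

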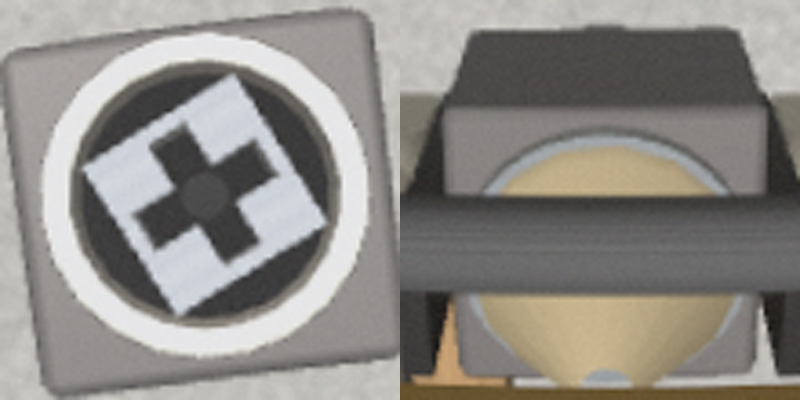

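The block and its cross are clear; square, cross and collar agree to within 0.3 mm, yaw 48.2°. The head sits square in the fingers. I turn to the socket's yaw, keep offset for a second look, and measure the head and spindle in the same picture.

Request:
nudge_tcp(increments=[[[0.03,0.0147,0.0396,0,-0.2],[0.03,0.0147,0.0396,0,-0.562],[0.03,0.0147,0.0396,0,-0.562],[0.03,0.0147,0.0396,0,-0.562],[0.03,0.0147,0.0396,0,-0.562],[0.03,0.0147,0.0396,0,-0.562],[0.03,0.0147,0.0396,0,-0.562],[0.03,0.0147,0.0396,0,-0.562]]])

```text
t: 5.17
eef_pos: [0.5382, -0.1274, 0.2205]
ee_rot: [3.142, 0.0, -0.729]
force: [-0.3, 0.2, -1.5]
width: 0.042
gripper_force: 39.9
```

Run:
```python
from h import *
s,im=shot('w3')
a=im[55:165,255:365];cv2.imwrite('pics/c3.png',np.hstack([cv2.resize(a,(400,400),interpolation=2),cv2.resize(im[205:315,255:365],(400,400),interpolation=2)]))
g=cv2.cvtColor(im,6)
for u in (275,290,310,330,345): print(u,g[206:242,u].tolist())
for v in (238,242,246):print(v,g[v,258:276].tolist(),g[v,345:368].tolist())
```

```bash
python3 sp.py w3 311 108 35
```

```text
275 [193, 195, 194, 189, 188, 189, 197, 149, 102, 73, 76, 71, 75, 72, 71, 74, 76, 73, 71, 73, 73, 74, 74, 72, 76, 74, 72, 75, 91, 115, 124, 127, 129, 130, 132, 131]
290 [183, 182, 189, 194, 192, 192, 193, 122, 75, 75, 74, 74, 75, 77, 74, 72, 73, 75, 76, 74, 74, 73, 77, 71, 73, 73, 73, 75, 91, 113, 124, 128, 130, 132, 133, 130]
310 [194, 190, 185, 186, 183, 163, 107, 82, 75, 76, 74, 71, 74, 74, 75, 77, 73, 74, 73, 75, 74, 72, 79, 74, 71, 74, 71, 75, 89, 108, 122, 129, 129, 118, 110, 116]
330 [199, 196, 196, 196, 197, 191, 167, 107, 76, 71, 73, 74, 75, 75, 73, 75, 74, 73, 71, 73, 71, 73, 75, 74, 72, 75, 75, 75, 94, 108, 120, 128, 130, 130, 132, 134]
345 [193, 195, 193, 193, 192, 189, 158, 99, 75, 73, 74, 79, 73, 74, 72, 74, 75, 75, 72, 74, 78, 76, 75, 73, 74, 72, 75, 80, 97, 111, 121, 124, 134, 130, 132, 134]
238 [117, 118, 119, 116, 103, 82, 64, 55, 91, 107, 118, 126, 130, 127, 129, 130, 131, 129] [134, 134, 133, 134, 133, 134, 130, 133, 125, 117, 107, 60, 
[... 211 characters left out ...]
 72, 95, 102, 108, 113, 120, 119, 117]
246 [116, 113, 96, 65, 47, 47, 45, 45, 51, 97, 116, 124, 131, 131, 132, 132, 133, 132] [132, 133, 132, 131, 132, 130, 131, 133, 125, 114, 97, 46, 46, 47, 47, 44, 67, 107, 113, 118, 123, 130, 136]
area 2309.5 [311.93048128 110.61497326]
square ((593.9497680664062, -179.1665496826172), (38.46057891845703, 38.070865631103516), 48.298377990722656)
cross c [ 0.59398122 -0.17906369] rect ((593.9357299804688, -178.83621215820312), (25.996400833129883, 25.551429748535156), 3.0795681476593018)
collar ((593.797119140625, -179.02969360351562), 35.739498138427734)
tcp [ 5.38222718e-01 -1.27436031e-01  2.20468006e-01  3.14156051e+00
  1.55926591e-04 -7.29030156e-01]
```

View pics/c3.png

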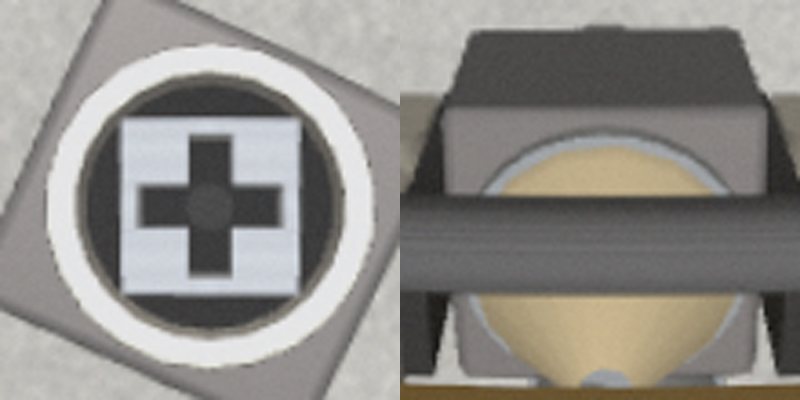

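The cross is now square to the picture and to the hub in the fingers. The spindle measures the same to 0.4 mm from both yaws.

Run:
```python
from h import *
v=np.load('pics/w3.npy');s=dict(eef_pos=v[:3],ee_rot=v[3:]);T=np.linalg.inv(Tt(s))
b=.2205-.0508+.045
for n,uv,z in(('fronttop',(311.5,234.3),b+.034),('frontbot',(311.5,212.9),b),('backtop',(311.5,308),b+.034),('L',(267.3,245),b+.034),('R',(355.5,245),b+.034),('apex',(311,309.5),b+.064)):
    p=onz('wrist',uv,z,s);print(n,(T@np.r_[p,1])[:3].round(4))
sp=np.array([.5939,-.1789,.136]);print('spindle tool',(T@np.r_[sp,1])[:3])
```

```text
fronttop [ 0.0197  0.0006 -0.0282]
frontbot [0.0188 0.0006 0.0058]
backtop [-0.0215  0.0006 -0.0282]
L [ 0.0142 -0.02   -0.0282]
R [ 0.0142  0.0211 -0.0282]
apex [-0.0006  0.0004 -0.0582]
spindle tool [0.07582099 0.00129095 0.08445623]
```

Request:
nudge_tcp(increments=[[[0.03,0.04,0.0009,0,0],[0.03,0.0769,0.0009,0,0],[0.03,0.0769,0.0009,0,0],[0.03,0.0769,0.0009,0,0],[0.03,0.0769,0.0009,0.03,0],[0.03,0.0769,0.0009,0.045,0],[0.03,0.0769,0.0009,0.052,0],[0.03,0.0769,0.0009,0.052,0],[0.03,0.0769,0.0009,0.052,0]]])

```text
t: 5.97
eef_pos: [0.5949, -0.1799, 0.1692]
ee_rot: [3.141, -0.0, -0.728]
force: [0.3, 0.1, -1.1]
width: 0.0419
gripper_force: 39.9
```

Request:
nudge_tcp(increments=[[[0.03,0,0,0.003,0],[0.03,0,0,0.006,0],[0.03,0,0,0.009,0],[0.03,0,0,0.012,0],[0.03,0,0,0.012,0],[0.03,0,0,0.012,0]]])

```text
t: 6.47
eef_pos: [0.5948, -0.18, 0.1564]
ee_rot: [3.141, 0.0, -0.728]
force: [-1.0, 1.2, -1.9]
width: 0.0416
gripper_force: 39.9
```

Hub is about 15 mm above the face with no resistance, so the cross is meshed. Pressing on.

Request:
nudge_tcp(increments=[[[0.03,0,0,0.003,0],[0.03,0,0,0.006,0],[0.03,0,0,0.009,0],[0.03,0,0,0.012,0],[0.03,0,0,0.014,0],[0.03,0,0,0.014,0],[0.03,0,0,0.014,0]]], squeeze=50)

```text
t: 7.05
eef_pos: [0.5953, -0.1801, 0.1432]
ee_rot: [-3.141, -0.001, -0.727]
force: [-1.4, 1.4, 4.8]
width: 0.0415
gripper_force: 49.9
```

Request:
nudge_tcp(increments=[[[0.03,0,0,0.001,0],[0.03,0,0,0.002,0],[0.03,0,0,0.002,0],[0.03,0,0,0.002,0]]])

```text
t: 7.38
eef_pos: [0.5954, -0.1801, 0.1418]
ee_rot: [-3.141, -0.001, -0.727]
force: [-3.3, 2.7, 8.1]
width: 0.0418
gripper_force: 49.9
```

Request:
nudge_tcp(increments=[[[0.03,-0.0006,0,0.001,0],[0.03,-0.0006,0,0.0015,0],[0.03,-0.0006,0,0.0015,0],[0.03,-0.0006,0,0.0015,0]]])

```text
t: 7.72
eef_pos: [0.5954, -0.1801, 0.1417]
ee_rot: [-3.141, -0.003, -0.727]
force: [-4.5, 3.2, 15.2]
width: 0.042
gripper_force: 49.9
```

Stops at the expected height (0.1418) with the force rising steeply: home. Quick visual check.

Run:
```python
from h import *
s,a=shot('s4','scene');s,b=shot('w4')
cv2.imwrite('pics/c4.png',np.hstack([cv2.resize(a[120:220,235:335],(400,400),interpolation=2),cv2.resize(b[205:315,255:365],(400,400),interpolation=2)]))
print(s['force'],s['moment'],s['eef_pos'],s['ee_rot'])
```

```text
[-3.8202291   2.62289994 16.0528312 ] [ 0.9349262   1.82357638 -0.06833399] [ 0.59537765 -0.1800905   0.14166976] [-3.14063250e+00 -2.95567563e-03 -7.26952352e-01]
```

View pics/c4.png

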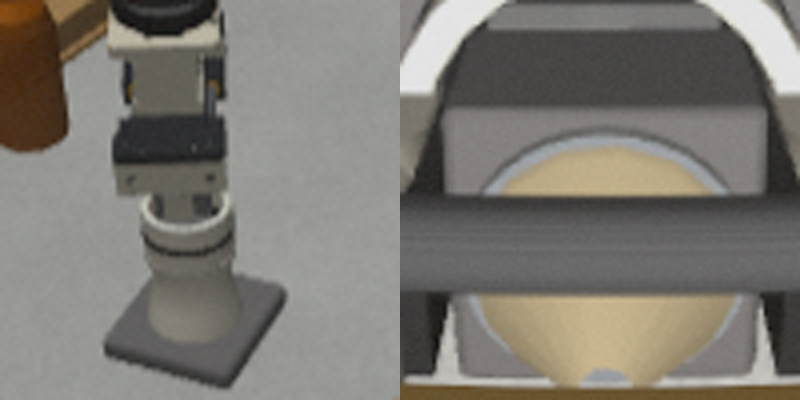

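The hub hasn't slipped in the fingers (same edges as in c3). It sits flush on the spindle, with a strip of the block visible in front of it, and the arm holds it with about 16 N of push.

```bash
python3 -c "
from station import arm
print(arm.job_done())"
```

```text
the job is handed in; nothing more can be done
None
```

The cone head is out of the rack, meshed and pressed fully home on the scrubber, with the gripper still holding it (50 N grip, about 16 N push); I handed it in at about 8 s of the 37 s, and the verdict was not shown.

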